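# Clamp a gel cassette to its set force

### The arm

A 6-joint arm with a two-finger parallel gripper is mounted at the origin on the work surface. World frame = base frame: x ahead of the robot, y to its left, z up, the work surface at z = 0. Lengths are in m, angles in rad, forces in N, time in s.
With the tool pointing down it reaches from about 0.325 to 0.75 m from the base axis. Payload 7.6 kg.
Tool frame: the origin (TCP) lies at the very end of the fingers, on their centre line; the grasp point (between the pads) lies 19 mm behind it (bot.hold_point_z is the distance from the TCP to the grasp point, in m); z points along the fingers, y is the line along which they close (so a half turn about z gives the same grasp; the last joint's range is limited). The gripper opens to 85 mm and grips with 20 to 120 N. Pads are 22 mm wide; open, the fingers measure 114 mm over their backs; the gripper's body (76 mm by 85 mm) begins 54 mm behind the grasp point. The pads swing forward as they close: fully open they stand 13 mm farther back than shut.
Start: joints at [-1.245, 0.052, 1.401, -0, 1.689, -0.07], TCP at [0.202, -0.484, 0.231] pointing down, gripper open.
Joint ranges: [-2.9, 2.9], [-0.91, 2.17], [0.12, 2.37], [-1.06, 4.2], [0.26, 2.73], [-2.93, 2.93]. Speed limits (rad/s): [2.57, 2.57, 3.01, 3.14, 3.14, 3.14].

### API

Orientations are given as a unit quaternion [x, y, z, w].
In Python, from rig import bot gives the robot as it stands. The module is installed in compiled form; this text tells all that it offers.
- The arm moves only by the shell command python3 -m pendant 'ROWS' [FORCE]. ROWS is a JSON object of lists of equal length, an entry for each row: "translation": the shift along the tool's x, y, z in m, a list of three; "turn": the turn, a rotation vector about the tool's x, y, z in rad, a list of three; "grip": the finger opening in m, from 0 to 0.0854. In form: {"translation": [[tx, ty, tz], ...], "turn": [[rx, ry, rz], ...], "grip": [grip, ...]}. A call has 1 to 5 rows; each row is the pose to reach, as a shift and turn from the pose commanded when the call began, along the tool's axes at that moment; what a row does not reach only later rows make up. A row lasts 1/12 s, in which the tool goes at most 41.7 mm and 7.16 degrees, less where a joint would pass 70% of its speed; a pose out of reach is approached as far as the arm can. A call with a gripper value outside its range is refused whole. The fingers move at their own pace and stop on an object; FORCE is the grip in N (left out, the last holds). Time passes only in rows, so rows that repeat a pose let the fingers close. It gives the time, the measured TCP pose, the force, the opening and the grip force at its end, in the units of the state.
- bot.state(): the state, without advancing time (a new reading comes with each control period).
- bot.capture(name): name is "scene" or "top"; returns a dict with "color" (420x560x3 uint8, red, green, blue), "mtx" (3x3 intrinsics, pixels), "R" (3x3) and "t" (3): a world point X has camera coordinates R X + t. Camera axes: x right, y down, z forward; pixel columns grow to the right and rows downward; lengths in m; the calibration is good to about 2 mm. A picture is of the moment at which its call begins. There is no depth.
- bot.hand_in(): hands the job in; it is judged then, once.
Trained networks look in the newest picture that a camera, given by its name, has taken for a name from the list of things; names that differ only in an ending like _2 or _b are one class to them, and where a whole thing is asked for, a point or a joint stands for the part that bears it (a point fixed in the world has none). Each returns a list of dicts, best first, with "conf" (0 to 1); they miss things now and then, are a little off and sometimes report something else, mostly with a low value. They report only what shows in the picture. A call takes as long as a camera call. They do not tell look-alikes from the thing itself.
- bot.boxes_of(query, camera): "point" ([x, y, z] in m, in the coordinates of the camera as it stood for that picture, good to about 4 mm: the middle of the surface that is visible of it).
The state is a dict: "time_s": time; "joint_positions": joint angles; "joint_velocities": joint speeds; "effort": joint torques, N m; "tcp_pos": TCP position; "eef_rot": TCP orientation; "force": force on the tool from outside, world axes, zero at the start; "moment": the same for the moment, N m; "opening": finger opening in m; "grasp_force": force on a finger pad.
Only numpy, scipy, OpenCV 4.12 (cv2) and the standard library are available. Lean on these libraries where they do the work, as an engineer would, in place of code of your own. Each camera call takes 0.05 s, during which the arm holds its last target. There are 200 camera calls.

### The job

Slide the gel cassette, nose first, along the clamping stand's channel under the beam until it is fully home against the end stop and lies flat on the bed. Then tighten the screw with the wing knob until the sprung brass tab pops out of the beam's end and the black line round it shows, stop there without over-tightening, and let go, leaving the bottle, beaker and tip box alone.

Things in the scene. Friction and masses are not known exactly. Their poses are not given: they have to be found in the camera images.
- stand: Fixed clamping stand. Origin: centre of its bed's underside; +x runs from the open front to the end stop, +y left, z up. Aluminium bed 200 (x) x 130 (y) mm, top 12 mm over the bench. Two guides 14 mm high form a channel 60 mm wide about y = 0 from x = -20 to 75 mm; before it they flare to 71 mm wide at x = -61 mm. End stop face at x = 75 mm.
- beam_top (a point): Centre of the top of the stand's grey beam, which bridges the channel on two pillars: 44 (x) x 132 (y) mm; underside 60 mm, top 90 mm over the bench; centred at x = 45 mm, y = 0 of the stand; axes as the stand's. The vertical screw passes through here.
- cassette_grip (a point): Grip point of the loose gel cassette, in its upright aluminium fin; +x to the nose, z up. Cassette: flat slab 140 (x) x 56 (y) x 16 mm, 0.15 to 0.3 kg. Fin near the tail: 36 (x) x 14 (y) mm, from 16 to 54 mm above the underside. This point: 41 mm above the underside, on the centre line, 122 mm behind the nose face. Home: x = -47 mm, y = 0 of the stand, 53 mm over the bench.
- cassette_nose (a point): Centre of the cassette's nose face, 8 mm above its underside; x forward, z up. Fully home: at x = 75 mm, y = 0 in the stand's frame, 20 mm over the bench.
- knob_grip (a point): Grip point of the grey wing knob on the beam, on its vertical axis, 28 mm above the beam's top (118 mm over the bench). Wing: bar 56 (this point's x) x 14 (y) x 38 mm high, from 10 to 48 mm above the beam. Clockwise from above (yaw falls) drives the pad down; the knob keeps its height and stays where left (friction 0.1 N m). Needs 2.1 to 3.1 rad in all: two grips or more.
- pad: Round rubber pad, 30 mm across, on the screw's end under the beam. Origin: centre of its underside, which starts 2.5 to 5 mm above the top of a cassette lying on the bed. Sprung: from touching the cassette the force grows, at about 18 N per radian of the knob, then above 15 N about 6 N per radian while the tab comes out.
- tab (a joint): Brass tab, 24 x 12 mm in section, in a black slot in the beam's +y end (it sinks with the screw). Value: m it stands out. Flush (0) up to 15 N on the cassette, then about 0.024 more per radian of the knob. Popped out from 0.012, when the black line round it, 10 to 12 mm from its end, is clear of the beam (about 18 N). Above 0.021 the cassette is over-stressed (20.5 N).
Mind the look-alikes: they are no part of the job. There is more than one size of the stand; the one meant has the size given above.

How it is judged:
By the outcome, as a careful person would: the job done as asked, in the order asked, and still so for the second after the job is handed in, with the robot touching nothing.
It also fails if it takes over 67 s, if anything falls off the work surface, if the arm or the gripper's body presses on something with over 40 N, if the wrist force passes 120 N, or if a joint passes its speed limit or range.

## Working session

There is one attempt and no reset: what is moved stays moved. The work goes in short steps, Python scripts to look and compute and a shell command to move; the robot and the scene stay as the last step left them, time stands still between calls to the robot, and variables do not carry over. Pictures are saved under pics/ and viewed, at most 12 in all, crops included, and the job is handed in when it is done.

```bash
mkdir -p pics; cat > h.py <<'E'
from rig import bot
import numpy as np, cv2
def cap(n,f=None):
    c=bot.capture(n)
    if f: cv2.imwrite('pics/'+f,c['color'][:,:,::-1])
    return c
def px(c,X):
    p=np.array(c['R'])@np.array(X)+np.array(c['t']); p=np.array(c['mtx'])@p; return p[:2]/p[2]
def atz(c,u,v,z):
    R=np.array(c['R']);t=np.array(c['t'])
    d=R.T@np.linalg.inv(np.array(c['mtx']))@np.array([u,v,1.]); o=-R.T@t
    return o+d*(z-o[2])/d[2]
def det(c,n,q):
    R=np.array(c['R']);t=np.array(c['t'])
    for b in bot.boxes_of(q,n):
        p=R.T@(np.array(b['point'])-t); print(n,q,round(b['conf'],2),p.round(4),px(c,p).round())
E
python3 - <<'E'
from h import *
for n in ('scene','top'):
    c=cap(n,n+'1.png'); print(n,'cam',(-np.array(c['R']).T@c['t']).round(3))
    for q in ('stand','beam_top','cassette_grip','cassette_nose','knob_grip','pad','tab'): det(c,n,q)
print(bot.state())
E
```

```text
scene cam [1.549 0.388 0.731]
scene stand 0.88 [0.7978 0.2455 0.0165] [365. 331.]
scene stand 0.84 [0.5229 0.2467 0.0196] [400. 255.]
scene stand 0.7 [0.6883 0.0712 0.0255] [304. 271.]
scene beam_top 0.89 [0.6874 0.0673 0.0239] [302. 271.]
scene beam_top 0.68 [0.5242 0.2522 0.0221] [403. 255.]
scene beam_top 0.63 [0.7961 0.2468 0.0139] [366. 332.]
scene cassette_grip 0.73 [ 0.5654 -0.2135  0.0144] [220. 218.]
scene cassette_nose 0.74 [ 0.565  -0.2126  0.0173] [220. 217.]
scene knob_grip 0.85 [0.6796 0.0613 0.1188] [303. 233.]
scene knob_grip 0.45 [0.8032 0.2443 0.0902] [368. 304.]
scene knob_grip 0.4 [0.5278 0.2533 0.0899] [407. 232.]
scene pad 0.43 [0.6831 0.0645 0.036 ] [302. 265.]
scene pad 0.37 [0.8007 0.2421 0.0323] [364. 326.]
top cam [ 0.595 -0.022  0.863]
top stand 0.86 [0.7638 0.2361 0.0102] [143. 129.]
top stand 0.84 [0.4857 0.2411 0.0063] [143. 269.]
top stand 0.75 [0.6305 0.0538 0.0171] [236. 194.]
top beam_top 0.88 [0.4856 0.2444 0.0074] [141. 269.]
top beam_top 0.82 [0.6271 0.0604 0.0146] [232. 196.]
top beam_top 0.67 [0.7641 0.2388 0.0038] [143. 130.]
top cassette_grip
[... 270 characters left out ...]
me_s': 0.8, 'joint_positions': array([-1.24530644e+00,  5.21878652e-02,  1.40065019e+00, -1.78002348e-05,
        1.68861502e+00, -7.02857296e-02]), 'joint_velocities': array([ 0.00061528,  0.00142969,  0.00052847,  0.00098818,  0.00023877,
       -0.00067006]), 'effort': array([-6.26438559e-04, -3.81508577e+01, -3.60298097e+01, -3.57338404e-04,
        1.26884811e-04,  9.79126497e-06]), 'tcp_pos': array([ 0.20243357, -0.48443613,  0.23135486]), 'eef_rot': array([9.80484222e-01, 1.96597774e-01, 1.14623491e-07, 7.03466170e-05]), 'force': array([-0.06552695,  0.15455571, -0.75006209]), 'moment': array([-0.02975877, -0.01007577,  0.00642722]), 'grasp_force': 0.0, 'opening': 0.08539897181484808}
```

View pics/scene1.png

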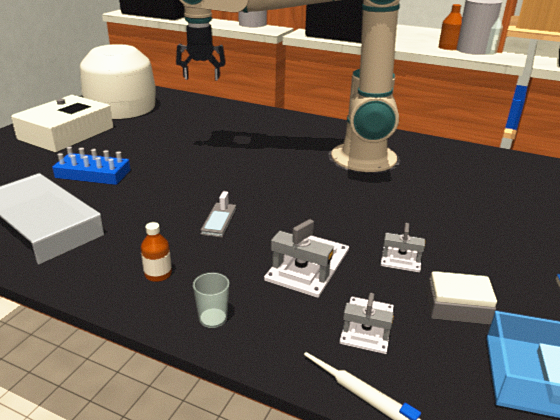

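View pics/top1.png

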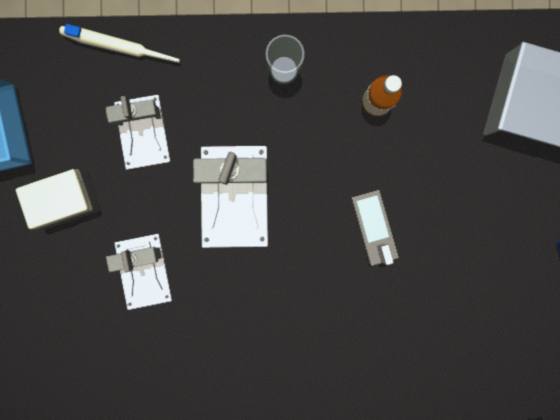

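The top picture shows three stands: a large one at (236,196) and two small ones at (143,130) and (143,269). The large one measures about 65 x 100 px, which should match 130 x 200 mm. The cassette is at (375,228) with its fin at (388,255), nose up the image. I'll measure the outlines and confirm with an enlarged crop.

```bash
python3 - <<'E'
from h import *
c=cap('top'); im=c['color']
g=im.min(2)
def rect(x0,x1,y0,y1,z,th):
    m=np.zeros_like(g); m[y0:y1,x0:x1]=(g[y0:y1,x0:x1]>th)*255
    n,l,s,_=cv2.connectedComponentsWithStats(m); k=1+s[1:,4].argmax()
    ct=np.argwhere(l==k)[:,::-1].astype(np.float32)
    w=np.array([atz(c,u,v,z)[:2] for u,v in ct],np.float32)
    r=cv2.minAreaRect(w); print(r, s[k]); return cv2.boxPoints(r)
print('stand big'); b=rect(180,290,183,255,.012,150); print(b)
print('small'); rect(100,180,225,320,.012,150)
for th in (60,80,100):
    print('cass',th); print(rect(340,415,180,280,.016,th))
# predicted overlays of beam later
a=cv2.resize(im[135:255,180:290],None,fx=5,fy=5,interpolation=cv2.INTER_CUBIC)[:,:550]
d=cv2.resize(im[180:280,345:405],None,fx=6,fy=6,interpolation=cv2.INTER_CUBIC)
o=np.zeros((600,800,3),np.uint8); o[:,:440]=cv2.resize(a,(550,600))[:,55:495]; o[:,440:]=d
cv2.imwrite('pics/crop1.png',o[:,:,::-1])
E
```

```text
stand big
((0.5906221866607666, 0.058470554649829865), (0.13025064766407013, 0.1264847069978714), 89.85405731201172) [ 201  183   67   65 4132]
[[ 0.52721417 -0.00649347]
 [ 0.65369844 -0.00681565]
 [ 0.6540302   0.12343458]
 [ 0.5275459   0.12375676]]
small
((0.4804059565067291, 0.25040048360824585), (0.13590283691883087, 0.10786260664463043), 10.344611167907715) [ 108  234   63   76 2797]
cass 60
((0.5563881397247314, -0.22055462002754211), (0.15111921727657318, 0.06001674011349678), 14.52444076538086) [ 351  189   48   77 2211]
[[ 0.47571748 -0.21045512]
 [ 0.4907692  -0.26855376]
 [ 0.6370588  -0.23065412]
 [ 0.6220071  -0.17255548]]
cass 80
((0.5563152432441711, -0.2211254984140396), (0.14911065995693207, 0.05724485218524933), 14.719826698303223) [ 352  190   47   76 2102]
[[ 0.4769341  -0.21238643]
 [ 0.49147955 -0.2677525 ]
 [ 0.6356964  -0.22986457]
 [ 0.621151   -0.1744985 ]]
cass 100
((0.5565158128738403, -0.22138041257858276), (0.14829321205615997, 0.056691136211156845), 14.751291275024414) [ 352  190   46   75 2000]
[[ 0.4775956  -0.2128486 ]
 [ 0.49203053 -0.2676712 ]
 [ 0.63543606 -0.22991222]
 [ 0.6210011  -0.17508963]]
```

View pics/crop1.png

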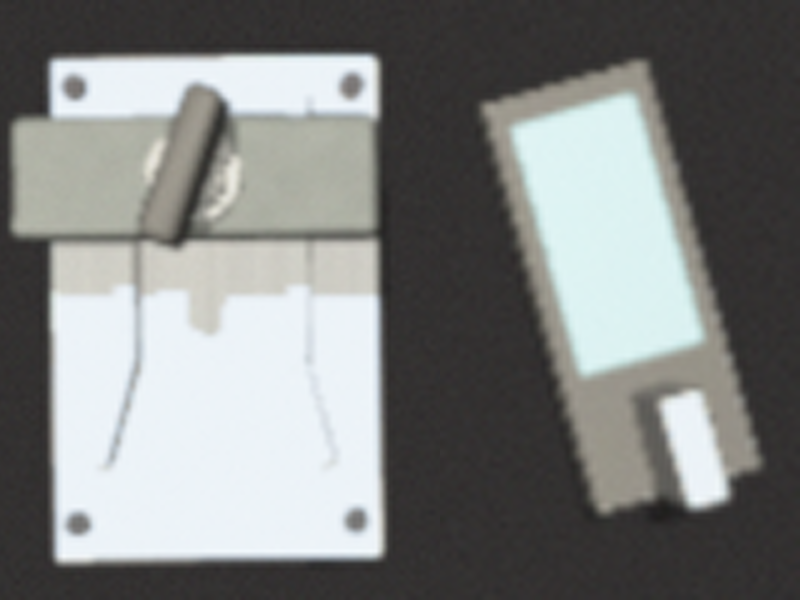

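The enlarged crop confirms the large stand: its bed width measures 130 mm, while the small ones measure about 100 mm or less. Its open front faces the robot. The wing knob is at about (228,167) px. The cassette's fin is at its near end, nose pointing away. Next I'll fit the edges more precisely.

```bash
python3 - <<'E'
from h import *
from scipy.optimize import least_squares
c=cap('top'); g=c['color'].astype(float).mean(2)
def cross(line,th):  # first & last subpixel crossing
    i=np.where(line>th)[0]; a,b=i[0],i[-1]
    return a-1+(th-line[a-1])/(line[a]-line[a-1]), b+(line[b]-th)/(line[b]-line[b+1])
W=lambda u,v,z:atz(c,u,v,z)[:2]
L=[];Rr=[];F=[]
for v in range(200,242):
    a,b=cross(g[v,190:280],130); L.append(W(190+a,v,.012));Rr.append(W(190+b,v,.012))
for u in range(207,264):
    _,b=cross(g[150:256,u],130); F.append(W(u,150+b,.012))
L,Rr,F=map(np.array,(L,Rr,F))
pl,pr,pf=np.polyfit(L[:,0],L[:,1],1),np.polyfit(Rr[:,0],Rr[:,1],1),np.polyfit(F[:,1],F[:,0],1)
print('slopes',pl[0],pr[0],-pf[0])
th=np.mean([pl[0],pr[0],-pf[0]]); xm=.585
yl,yr=np.polyval(pl,xm),np.polyval(pr,xm);print('width',yl-yr)
ym=(yl+yr)/2; xf=np.polyval(pf,ym); S=np.array([xf+.1,ym+th*(xf+.1-xm)]);print('stand',S,th)
R=np.array([[1,-th],[th,1]])
print('knob pred',S+R@[.045,0],'home grip',S+R@[-.047,0])
# cassette outline: fit all 3 edges by minAreaRect on upsampled slab with fin removed -> use nose+sides
# rotate image so that axis vertical
big=cv2.resize(c['color'][175:285,340:415],None,fx=8,fy=8,interpolation=cv2.INTER_CUBIC).mean(2)
m=(big>75).astype(np.uint8); n,l,s,_=cv2.connectedComponentsWithStats(m);k=1+s[1:,4].argmax()
P=np.argwhere(l==k)[:,::-1]; uv=np.c_[(P[:,0]+.5)/8-.5+340,(P[:,1]+.5)/8-.5+175]
w=np.array([W(u,v,.016) for u,v in uv[::5]],np.float32)
d0=w.mean(0); yaw=np.radians(14.7)
for _ in range(3):
    d=np.array([np.cos(yaw),np.sin(yaw)]);q=np.array([-d[1],d[0]])
    x=w@d;y=w@q; bins=np.linspace(x.max()-.12,x.max()-.012,30)
    e=np.array([(y[(x>=a)&(x<a+.004)].min(),y[(x>=a)&(x<a+.004)].max()) for a in bins])
    yaw+=np.polyfit(bins,e.mean(1),1)[0]
cy=e.mean(); xs=[x[(y>a)&(y<a+.004)].max() for a in cy+np.linspace(-.022,.018,12)]
nose=d*np.mean(xs)+q*cy
print('cass yaw',yaw,'width',np.ptp(e,1).mean(),'nose',nose,'grip',nose-.122*d)
# fin top bright
f=(big>200); f[:int(62*8)]=0; n,l,s,ce=cv2.connectedComponentsWithStats(f.astype(np.uint8));k=1+s[1:,4].argmax()
P=np.argwhere(l==k)[:,::-1]; uv=np.c_[(P[:,0]+.5)/8-.5+340,(P[:,1]+.5)/8-.5+175]
fw=np.array([W(u,v,.054) for u,v in uv],np.float32); print('fin',cv2.minAreaRect(fw))
# wing top: pixels
print('S px check', px(c,[*(S+R@[.1,.065]),.012]))
# scene cross-check
c2=cap('scene','s2.png')
for nm,X in (('nose',[*nose,.016]),('fintop',[*(nose-.122*d),.054]),('knobtop',[*(S+R@[.045,0]),.138]),('fl',[*(S+R@[-.1,.065]),.012]),('fr',[*(S+R@[-.1,-.065]),.012])): print(nm,px(c2,X))
im=c2['color'].copy()
for X in [[*(S+R@[i*.1,j*.065]),.012] for i in(-1,1) for j in (-1,1)]+[[*(nose-.122*d),.054],[*nose,.016],[*(S+R@[.045,0]),.138]]:
    u=px(c2,X).round().astype(int); im[u[1],u[0]]=[255,0,0]
o=cv2.resize(im[180:300,195:355],None,fx=5,fy=5,interpolation=cv2.INTER_NEAREST); cv2.imwrite('pics/s2c.png',o[:,:,::-1])
E
```

```text
slopes -0.0007312753379992563 0.0013002801101186943 -0.0062706105115619745
width 0.1309666415542552
stand [0.62713839 0.0584352 ] -0.0019005352464808454
knob pred [0.67213839 0.05834968] home grip [0.58013839 0.05852453]
cass yaw 0.2566054601120742 width 0.05868104346407299 nose [ 0.62887855 -0.20193161] grip [ 0.51087319 -0.23289504]
fin ((0.5103652477264404, -0.23331961035728455), (0.0348593071103096, 0.013593584299087524), 14.734841346740723)
S px check [199.96095757 146.47402296]
nose [211.05184647 230.75919171]
fintop [223.4937956  194.02070056]
knobtop [303.62216467 223.26513865]
fl [348.82333801 245.12736998]
fr [299.30011196 231.64396441]
```

View pics/s2c.png

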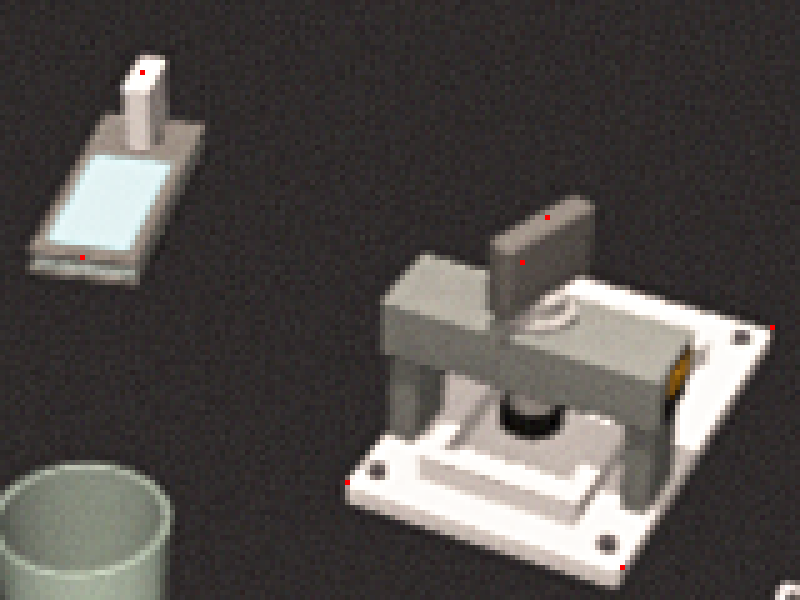

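Both cameras agree on the red model points, and the tab is flush at crop (678,378). Stand: (0.627, 0.0585), yaw about 0. Fin grip: (0.5106, -0.2331), yaw 0.257. I'll start by moving above the fin.

```bash
cat >> h.py <<'E'
def goal(x,y,z,yaw):
    from scipy.spatial.transform import Rotation as Q
    s=bot.state(); R=Q.from_quat(s['eef_rot']); G=Q.from_euler('z',yaw)*Q.from_euler('x',np.pi)
    print('t',round(float(s['time_s']),2),'pos',s['tcp_pos'].round(4),'F',s['force'].round(1),'op',s['opening'].round(4))
    print('shift',R.inv().apply(np.array([x,y,z])-s['tcp_pos']).round(4),'turn',(R.inv()*G).as_rotvec().round(4),'j',s['joint_positions'].round(2))
E
python3 -m pendant '{"translation":[[0.03,-0.009,0.01],[0.06,-0.018,0.02],[0.09,-0.027,0.03],[0.127,-0.0376,0.0437],[0.127,-0.0376,0.0437]],"turn":[[0,0,0],[0,0,0],[0,0,0],[0,0,0],[0,0,0]],"grip":[0.05,0.05,0.05,0.05,0.05]}' 30
python3 -m pendant '{"translation":[[0.03,-0.009,0.01],[0.06,-0.018,0.02],[0.09,-0.027,0.03],[0.127,-0.0376,0.0437],[0.127,-0.0376,0.0437]],"turn":[[0,0,0],[0,0,0],[0,0,0],[0,0,0],[0,0,0]],"grip":[0.05,0.05,0.05,0.05,0.05]}'
python3 -m pendant '{"translation":[[0.03,-0.009,0.01],[0.06,-0.018,0.02],[0.09,-0.027,0.03],[0.127,-0.0376,0.0437],[0.127,-0.0376,0.0437]],"turn":[[0,0,0.05],[0,0,0.1],[0,0,0.139],[0,0,0.139],[0,0,0.139]],"grip":[0.05,0.05,0.05,0.05,0.05]}'
python3 -c "
from h import *
goal(.5106,-.2331,.022,.257)"
```

```text
time_s: 1.37
tcp_pos: [0.3084, -0.3965, 0.1849]
eef_rot: [0.98, 0.199, 0.0, -0.002]
force: [-0.4, 0.5, -0.1]
opening: 0.0501
grasp_force: 0.0
time_s: 1.78
tcp_pos: [0.4105, -0.3129, 0.1412]
eef_rot: [0.98, 0.199, -0.0, -0.002]
force: [-0.4, 0.9, -0.4]
opening: 0.05
grasp_force: 0.0
time_s: 2.2
tcp_pos: [0.5127, -0.2293, 0.0972]
eef_rot: [0.991, 0.13, -0.001, -0.002]
force: [0.2, -0.1, -0.1]
opening: 0.0499
grasp_force: 0.0Traceback (most recent call last):
  File "<string>", line 3, in <module>
    goal(.5106,-.2331,.022,.257)
    ~~~~^^^^^^^^^^^^^^^^^^^^^^^^
  File "h.py", line 20, in goal
    print('t',round(float(s['time_s']),2),'pos',s['tcp_pos'].round(4),'F',s['force'].round(1),'op',s['opening'].round(4))
                                                                                                   ^^^^^^^^^^^^^^^^^^
AttributeError: 'float' object has no attribute 'round'
```

```bash
sed -i "s/s\['opening'\].round(4)/round(s['opening'],4)/" h.py
python3 -c "
from h import *
goal(.5106,-.2331,.022,.257)"
```

```text
t 2.2 pos [ 0.5127 -0.2293  0.0972] F [ 0.2 -0.1 -0.1] op 0.0499
shift [-0.0029  0.0034  0.0752] turn [-0.0038  0.0014  0.0042] j [-0.49  0.24  1.46  0.    1.44  0.82]
```

```bash

python3 -m pendant '{"translation":[[-0.0029,0.0034,0.02],[-0.0029,0.0034,0.04],[-0.0029,0.0034,0.06],[-0.0029,0.0034,0.0752],[-0.0029,0.0034,0.0752]],"turn":[[-0.0038,0.0014,0.004],[-0.0038,0.0014,0.004],[-0.0038,0.0014,0.004],[-0.0038,0.0014,0.004],[-0.0038,0.0014,0.004]],"grip":[0.05,0.05,0.05,0.05,0.05]}'
python3 -c "
from h import *
goal(.5106,-.2331,.022,.257)"
python3 -m pendant '{"translation":[[0,0,0],[0,0,0],[0,0,0],[0,0,0],[0,0,0]],"turn":[[0,0,0],[0,0,0],[0,0,0],[0,0,0],[0,0,0]],"grip":[0.0,0.0,0.0,0.0,0.0]}' 60
python3 -m pendant '{"translation":[[0,0,0],[0,0,0],[0,0,0]],"turn":[[0,0,0],[0,0,0],[0,0,0]],"grip":[0.0,0.0,0.0]}' 60
python3 -c "
from h import *
goal(.5106,-.2331,.022,.257)"
```

```text
time_s: 2.62
tcp_pos: [0.5063, -0.237, 0.0215]
eef_rot: [0.992, 0.126, -0.002, 0.0]
force: [-0.1, 0.3, -0.9]
opening: 0.0498
grasp_force: 0.0
t 2.62 pos [ 0.5063 -0.237   0.0215] F [-0.1  0.3 -0.9] op 0.0498
shift [ 0.0051 -0.0027 -0.0005] turn [-0.0004  0.0033 -0.0044] j [-0.5   0.32  1.53 -0.    1.29  0.82]
time_s: 3.03
tcp_pos: [0.5095, -0.2382, 0.027]
eef_rot: [0.992, 0.126, 0.002, 0.003]
force: [-0.6, -0.6, 6.3]
opening: 0.0132
grasp_force: 60.1
time_s: 3.28
tcp_pos: [0.5095, -0.2382, 0.027]
eef_rot: [0.992, 0.126, 0.002, 0.003]
force: [-0.4, 0.1, 5.8]
opening: 0.0127
grasp_force: 60.1
t 3.28 pos [ 0.5095 -0.2382  0.027 ] F [-0.4  0.1  5.8] op 0.0127
shift [ 0.0023 -0.0047  0.0049] turn [ 0.0062 -0.0037 -0.0042] j [-0.5   0.32  1.53 -0.    1.29  0.82]
```

```bash

python3 -m pendant '{"translation":[[0,0,-0.01],[0,0,-0.02],[0,0,-0.03],[0,0,-0.03],[0,0,-0.03]],"turn":[[0,0,0],[0,0,0],[0,0,0],[0,0,0],[0,0,0]],"grip":[0.0,0.0,0.0,0.0,0.0]}'
python3 - <<'E'
from h import *
goal(.5106,-.2331,.052,.257)
c=cap('top'); d=cap('scene'); 
o=np.zeros((600,800,3),np.uint8)
o[:,:400]=cv2.resize(c['color'][170:290,340:420],(400,600),interpolation=cv2.INTER_CUBIC)
o[:,400:]=cv2.resize(d['color'][130:250,180:260],(400,600),interpolation=cv2.INTER_CUBIC)
cv2.imwrite('pics/g.png',o[:,:,::-1])
E
```

```text
time_s: 3.7
tcp_pos: [0.509, -0.2376, 0.0561]
eef_rot: [0.992, 0.126, 0.002, 0.002]
force: [0.5, -0.1, -2.5]
opening: 0.0131
grasp_force: 59.1
t 3.7 pos [ 0.509  -0.2376  0.0561] F [ 0.5 -0.1 -2.5] op 0.0131
shift [ 0.0027 -0.004   0.0041] turn [ 0.0052 -0.0028 -0.0041] j [-0.5   0.28  1.51 -0.    1.35  0.82]
```

View pics/g.png

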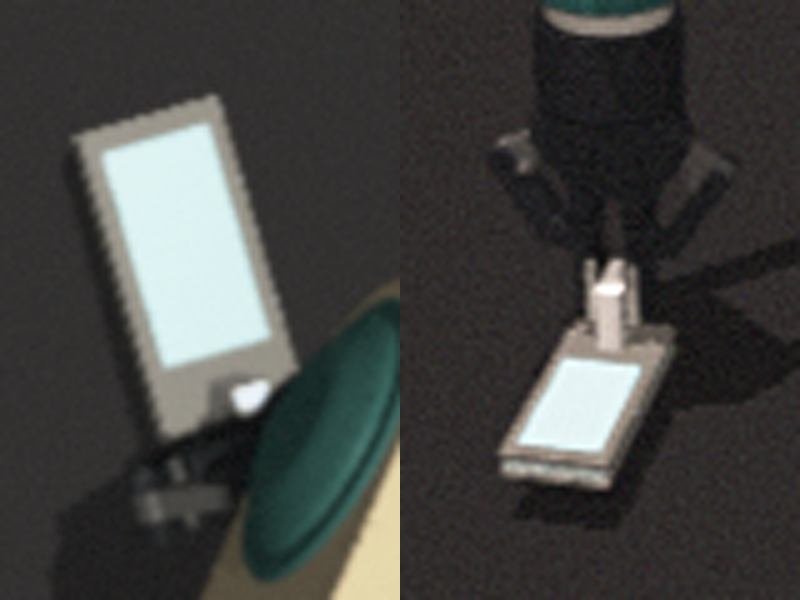

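Held: the fin is between the pads (scene crop 610,300) and the slab looks level and clear of the bench. Now I'll measure how it sits in the hand.

```bash
cat >> h.py <<'E'
def cass(c,box,ztop,yaw0,th=75,ln=.085):
    x0,x1,y0,y1=box
    big=cv2.resize(c['color'][y0:y1,x0:x1],None,fx=8,fy=8,interpolation=cv2.INTER_CUBIC).mean(2)
    m=(big>th).astype(np.uint8); n,l,s,_=cv2.connectedComponentsWithStats(m);k=1+s[1:,4].argmax()
    P=np.argwhere(l==k)[:,::-1]
    w=np.array([atz(c,(a+.5)/8-.5+x0,(b+.5)/8-.5+y0,ztop)[:2] for a,b in P[::5]]); yaw=yaw0
    for _ in range(3):
        d=np.array([np.cos(yaw),np.sin(yaw)]);q=np.array([-d[1],d[0]])
        x=w@d;y=w@q; bins=np.linspace(x.max()-ln,x.max()-.014,24)
        e=np.array([(y[(x>=a)&(x<a+.004)].min(),y[(x>=a)&(x<a+.004)].max()) for a in bins])
        yaw+=np.polyfit(bins,e.mean(1),1)[0]
    cy=e.mean(); xs=[x[(y>a)&(y<a+.004)].max() for a in cy+np.linspace(-.022,.018,12)]
    nose=d*np.mean(xs)+q*cy-.001*d
    wd=np.ptp(e,1); print('cass yaw',yaw.round(4),'w front/back',wd[-6:].mean().round(4),wd[:6].mean().round(4),'nose',nose.round(4),'grip',(nose-.122*d).round(4))
    return nose,yaw
E
python3 - <<'E'
from h import *
c=cap('top'); d=cap('scene'); s=bot.state(); print(s['tcp_pos'],s['eef_rot'])
n,y=cass(c,(345,400,180,248),.045,.257)
q=np.array([-np.sin(y),np.cos(y)]); dd=np.array([np.cos(y),np.sin(y)])
for z in (.040,.045,.050): 
    n,y=cass(c,(345,400,180,248),z,.257)
    print(z,[px(d,[*(n+k*.028*q),z]).round(1) for k in(-1,1)],[px(d,[*(n+k*.028*q),z-.016]).round(1) for k in(-1,1)])
print('scene crop scale 5: nose top-left corner ~', 180+(500-400)/5,130+455/5,'right',180+(612-400)/5,130+466/5)
E
```

```text
[ 0.50808187 -0.23718727  0.05431116] [9.92021056e-01 1.26063014e-01 4.13169422e-04 1.47288015e-03]
cass yaw 0.2632 w front/back 0.0586 0.0585 nose [ 0.6273 -0.2026] grip [ 0.5095 -0.2343]
cass yaw 0.2635 w front/back 0.0589 0.0587 nose [ 0.6276 -0.2037] grip [ 0.5098 -0.2354]
0.04 [array([199.4, 220.9]), array([221.3, 223.5])] [array([199.7, 226.4]), array([221.5, 228.9])]
cass yaw 0.2632 w front/back 0.0586 0.0585 nose [ 0.6273 -0.2026] grip [ 0.5095 -0.2343]
0.045 [array([199.7, 219.3]), array([221.7, 221.8])] [array([200. , 224.7]), array([221.9, 227.3])]
cass yaw 0.2635 w front/back 0.0582 0.0581 nose [ 0.6271 -0.2015] grip [ 0.5093 -0.2332]
0.05 [array([200. , 217.6]), array([222. , 220.1])] [array([200.4, 223.1]), array([222.2, 225.6])]
scene crop scale 5: nose top-left corner ~ 200.0 221.0 right 222.4 223.2
```

Level in hand: nose (0.6275, -0.203), yaw 0.263, underside at about 27 mm. Next I'll carry it to the front of the flare and turn it straight.

```bash

python3 -m pendant '{"translation":[[0,-0.015,-0.005],[0,-0.037,-0.008],[-0.001,-0.061,-0.008],[-0.001,-0.085,-0.008],[-0.001,-0.102,-0.008]],"turn":[[0,0,0],[0,0,0],[0,0,0],[0,0,0],[0,0,0]],"grip":[0,0,0,0,0]}'
python3 -m pendant '{"translation":[[0,-0.020,0],[0,-0.042,0],[-0.001,-0.064,0],[-0.001,-0.086,0],[-0.001,-0.102,0]],"turn":[[0,0,0],[0,0,0],[0,0,0],[0,0,0],[0,0,0]],"grip":[0,0,0,0,0]}'
python3 -m pendant '{"translation":[[0,-0.020,0],[0,-0.042,0],[-0.001,-0.064,0],[-0.001,-0.086,0],[-0.001,-0.1,0]],"turn":[[0,0,0.05],[0,0,0.11],[0,0,0.17],[0,0,0.22],[0,0,0.2634]],"grip":[0,0,0,0,0]}'
python3 -m pendant '{"translation":[[0,0,0],[0,0,0],[0,0,0]],"turn":[[0,0,0],[0,0,0],[0,0,0]],"grip":[0,0,0]}'
python3 - <<'E'
from h import *
goal(.43,.0585,.06,0)
c=cap('top','p.png');d=cap('scene')
for z in (.043,.047,.051):
    n,y=cass(c,(214,262,220,280),z,0,130,.06)
    print(z,[px(d,[*(n+[0,k*.028]),z]).round(1) for k in(-1,1)])
o=np.zeros((600,800,3),np.uint8)
o[:,:400]=cv2.resize(c['color'][180:300,195:275],(400,600),interpolation=cv2.INTER_CUBIC)
o[:,400:]=cv2.resize(d['color'][180:300,265:345],(400,600),interpolation=cv2.INTER_CUBIC)
cv2.imwrite('pics/p2.png',o[:,:,::-1])
E
```

```text
time_s: 4.32
tcp_pos: [0.4811, -0.1372, 0.0619]
eef_rot: [0.992, 0.126, 0.0, 0.001]
force: [-0.4, -0.2, -1.9]
opening: 0.0128
grasp_force: 59.1
time_s: 4.73
tcp_pos: [0.4546, -0.0388, 0.0617]
eef_rot: [0.992, 0.126, 0.0, 0.001]
force: [-0.2, -0.4, -2.2]
opening: 0.0132
grasp_force: 59.0
time_s: 5.15
tcp_pos: [0.4286, 0.0578, 0.0614]
eef_rot: [1.0, -0.006, 0.001, 0.001]
force: [-0.0, -0.7, -2.1]
opening: 0.0126
grasp_force: 59.1
time_s: 5.4
tcp_pos: [0.4296, 0.0557, 0.0617]
eef_rot: [1.0, -0.005, 0.001, 0.002]
force: [0.4, 0.9, -2.6]
opening: 0.0133
grasp_force: 59.0
t 5.4 pos [0.4296 0.0557 0.0617] F [ 0.4  0.9 -2.6] op 0.0133
shift [ 0.0004 -0.0028  0.0017] turn [ 0.0037 -0.0021 -0.0097] j [ 0.05 -0.08  1.88 -0.    1.34  1.63]
cass yaw -0.1754 w front/back 0.0927 0.0819 nose [0.5804 0.0458] grip [0.4603 0.0671]
0.043 [array([300.5, 234.3]), array([322.6, 240.3])]
cass yaw -0.1894 w front/back 0.0916 0.0814 nose [0.5805 0.0451] grip [0.4606 0.0675]
0.047 [array([300.4, 232.9]), array([322.5, 238.9])]
cass yaw -0.2064 w front/back 0.0906 0.0805 nose [0.5806 0.0446] grip [0.4609 0.0681]
0.051 [array([300.2, 231.4]), array([322.3, 237.4])]
```

View pics/p2.png

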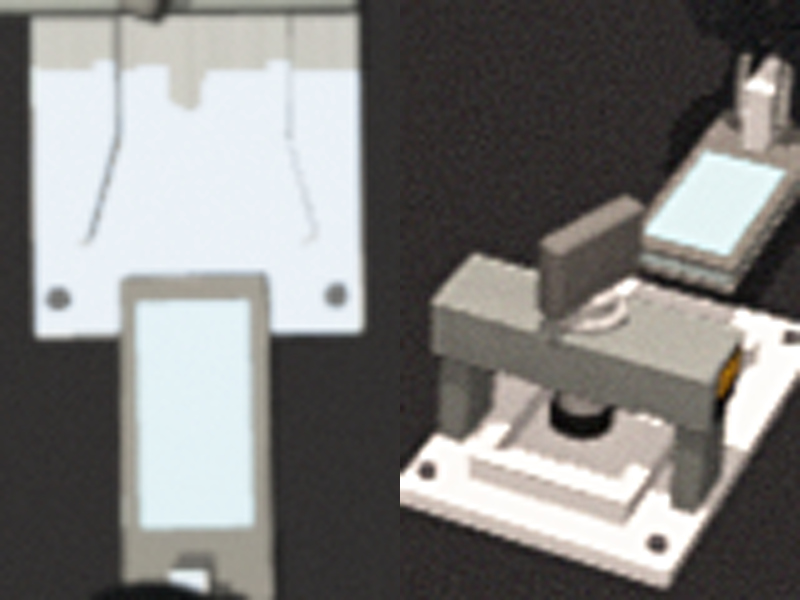

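The cassette sits straight in front of the channel: top crop sides at x≈122 and 270, nose edge at y≈277, guide line starts at (88,240) and (315,240). I'll fit the sides below the bed's edge for exact lateral offset and yaw.

```bash
python3 - <<'E'
from h import *
c=cap('top'); g=c['color'].astype(float).mean(2)
for z in (.047,.049):
    L=[];R=[]
    for v in range(250,284):
        l=g[v,205:262]; i=np.where(l>80)[0]; a,b=i[0],i[-1]
        ua=205+a-1+(80-l[a-1])/(l[a]-l[a-1]); ub=205+b+(l[b]-80)/(l[b]-l[b+1])
        L.append(atz(c,ua,v,z)[:2]);R.append(atz(c,ub,v,z)[:2])
    L,R=np.array(L),np.array(R); pl=np.polyfit(L[:,0],L[:,1],1);pr=np.polyfit(R[:,0],R[:,1],1)
    yl,yr=np.polyval(pl,.55),np.polyval(pr,.55); print(z,'slopes',pl[0],pr[0],'w',yl-yr,'y mid at x=.55',(yl+yr)/2,'at .43',(np.polyval(pl,.43)+np.polyval(pr,.43))/2)
    # nose: rows, column mid; rim(gray)->bed(white)
    for u in (228,236,242):
        col=g[225:245,u]; k=np.argmin(np.diff(col)); print(u,'nose x',atz(c,u,225+k+.5,z)[0].round(4))
s=bot.state();print(s['tcp_pos'],s['eef_rot'])
E
```

```text
0.047 slopes -0.008880517904683163 0.001997211827360808 w 0.05747711114419598 y mid at x=.55 0.05711948376787915 at .43 0.05753248213251849
228 nose x 0.5533
236 nose x 0.5549
242 nose x 0.5546
0.049 slopes -0.008880517904683312 0.00199721182736086 w 0.057337500166979485 y mid at x=.55 0.05692512825711415 at .43 0.05733812662175349
228 nose x 0.5534
236 nose x 0.555
242 nose x 0.5547
[0.42967431 0.05550294 0.06173353] [ 0.99998198 -0.00563094  0.00109558  0.0017691 ]
```

```bash

python3 -m pendant '{"translation":[[0,-0.0013,0.006],[0,-0.0013,0.012],[0,-0.0013,0.017],[0,-0.0013,0.018],[0,-0.0013,0.018]],"turn":[[0,0,-0.003],[0,0,-0.003],[0,0,-0.003],[0,0,-0.003],[0,0,-0.003]],"grip":[0,0,0,0,0]}'
for i in 1 2; do python3 -m pendant '{"translation":[[0,0,0.0008],[0,0,0.001],[0,0,0.001]],"turn":[[0,0,0],[0,0,0],[0,0,0]],"grip":[0,0,0]}'; done
```

```text
time_s: 5.97
tcp_pos: [0.4291, 0.0574, 0.043]
eef_rot: [1.0, -0.004, 0.0, 0.002]
force: [1.7, -1.2, -1.9]
opening: 0.0127
grasp_force: 59.0
time_s: 6.22
tcp_pos: [0.4297, 0.0575, 0.043]
eef_rot: [1.0, -0.004, 0.001, 0.002]
force: [0.1, 0.0, -1.7]
opening: 0.0128
grasp_force: 59.0
time_s: 6.47
tcp_pos: [0.4296, 0.0575, 0.0418]
eef_rot: [1.0, -0.004, 0.001, 0.002]
force: [0.1, 0.1, -1.3]
opening: 0.0135
grasp_force: 59.0
```

```bash

for i in 1 2 3; do python3 -m pendant '{"translation":[[0,0,0.0008],[0,0,0.0008],[0,0,0.0008]],"turn":[[0,0,0],[0,0,0],[0,0,0]],"grip":[0,0,0]}' | egrep "tcp|force: \["; done
```

```text
tcp_pos: [0.4296, 0.0574, 0.041]
force: [0.6, -0.4, -1.4]
tcp_pos: [0.4296, 0.0574, 0.0402]
force: [-0.1, 0.3, -2.4]
tcp_pos: [0.4296, 0.0574, 0.0394]
force: [1.2, 0.6, -1.3]
```

```bash

for i in 1 2; do python3 -m pendant '{"translation":[[0,0,0.0006],[0,0,0.0006],[0,0,0.0006]],"turn":[[0,0,0],[0,0,0],[0,0,0]],"grip":[0,0,0]}' | egrep "tcp|force: \["; done
```

```text
tcp_pos: [0.4297, 0.0574, 0.039]
force: [-1.3, 0.2, -0.3]
tcp_pos: [0.4298, 0.0574, 0.0385]
force: [-2.3, -0.4, 1.8]
```

```bash

python3 -m pendant '{"translation":[[0,0,-0.0008],[0.01,-0.0001,-0.0008],[0.02,-0.0002,-0.0008],[0.03,-0.0003,-0.0008],[0.03,-0.0003,-0.0008]],"turn":[[0,0,0],[0,0,0],[0,0,0],[0,0,0],[0,0,0]],"grip":[0,0,0,0,0]}' | egrep "tcp|rot|force: \["
python3 -m pendant '{"translation":[[0.008,-0.0001,0],[0.016,-0.0001,0],[0.024,-0.0002,0],[0.032,-0.0003,0],[0.032,-0.0003,0]],"turn":[[0,0,0],[0,0,0],[0,0,0],[0,0,0],[0,0,0]],"grip":[0,0,0,0,0]}'| egrep "tcp|rot|force: \["
```

```text
tcp_pos: [0.4607, 0.0575, 0.0391]
eef_rot: [1.0, -0.004, 0.002, 0.002]
force: [0.4, 0.3, -2.1]
tcp_pos: [0.4929, 0.0575, 0.0391]
eef_rot: [1.0, -0.004, 0.002, 0.002]
force: [0.0, -0.5, -1.7]
```

```bash

for i in 1 2; do python3 -m pendant '{"translation":[[0.01,-0.0001,0],[0.02,-0.0002,0],[0.03,-0.0003,0],[0.038,-0.0003,0],[0.038,-0.0003,0]],"turn":[[0,0,0],[0,0,0],[0,0,0],[0,0,0],[0,0,0]],"grip":[0,0,0,0,0]}' | egrep "tcp|rot|force: \["; done
python3 -m pendant '{"translation":[[0.001,0,0],[0.002,0,0],[0.003,0,0],[0.004,0,0],[0.004,0,0]],"turn":[[0,0,0],[0,0,0],[0,0,0],[0,0,0],[0,0,0]],"grip":[0,0,0,0,0]}'| egrep "tcp|rot|force: \["
```

```text
tcp_pos: [0.5305, 0.0575, 0.0391]
eef_rot: [1.0, -0.004, 0.001, 0.002]
force: [1.6, 0.1, -2.2]
tcp_pos: [0.5681, 0.0576, 0.0392]
eef_rot: [1.0, -0.004, 0.001, 0.002]
force: [0.2, 0.2, -1.5]
tcp_pos: [0.5715, 0.0576, 0.0393]
eef_rot: [1.0, -0.004, 0.001, 0.002]
force: [-0.1, 0.7, -1.7]
```

```bash

for i in 1 2 3 4; do python3 -m pendant '{"translation":[[0.001,0,0],[0.002,0,0],[0.002,0,0]],"turn":[[0,0,0],[0,0,0],[0,0,0]],"grip":[0,0,0]}' | egrep "tcp|force: \["; done
```

```text
tcp_pos: [0.5737, 0.0575, 0.0394]
force: [-0.1, 0.1, -2.1]
tcp_pos: [0.5757, 0.0575, 0.0393]
force: [0.1, 0.3, -1.9]
tcp_pos: [0.5778, 0.0575, 0.0394]
force: [0.1, 0.1, -1.5]
tcp_pos: [0.5792, 0.0576, 0.0393]
force: [-2.7, 0.8, -1.4]
```

```bash

python3 -m pendant '{"translation":[[0.001,0,0],[0.001,0,0.0006],[0.001,0,0.001],[0.001,0,0.001]],"turn":[[0,0,0],[0,0,0],[0,0,0],[0,0,0]],"grip":[0,0,0,0]}' | egrep "tcp|force: \["
python3 -m pendant '{"translation":[[0.001,0,0.0003],[0.0015,0,0.0004],[0.0015,0,0.0004]],"turn":[[0,0,0],[0,0,0],[0,0,0]],"grip":[0,0,0]}' | egrep "tcp|force: \["
```

```text
tcp_pos: [0.5792, 0.0577, 0.0389]
force: [-13.6, -0.3, 8.2]
tcp_pos: [0.5792, 0.0577, 0.0389]
force: [-24.8, -0.5, 16.1]
```

```bash

python3 -m pendant '{"translation":[[-0.0018,0,-0.0008],[-0.0018,0,-0.0008]],"turn":[[0,0,0],[0,0,0]],"grip":[0,0]}' | egrep "tcp|force: \["
python3 -m pendant '{"translation":[[0,0,0],[0,0,0],[0,0,0],[0,0,0],[0,0,0]],"turn":[[0,0,0],[0,0,0],[0,0,0],[0,0,0],[0,0,0]],"grip":[0.02,0.03,0.045,0.045,0.045]}' 
python3 -m pendant '{"translation":[[0,0,-0.02],[0,0,-0.05],[0,0,-0.08],[0,0,-0.11],[0,0,-0.11]],"turn":[[0,0,0],[0,0,0],[0,0,0],[0,0,0],[0,0,0]],"grip":[0.045,0.045,0.045,0.045,0.045]}' 
python3 -m pendant '{"translation":[[-0.04,0,0],[-0.08,0,0],[-0.12,0,0],[-0.15,0,0],[-0.15,0,0]],"turn":[[0,0,0],[0,0,0],[0,0,0],[0,0,0],[0,0,0]],"grip":[0.045,0.045,0.045,0.045,0.045]}' 
python3 - <<'E'
from h import *
c=cap('top');d=cap('scene')
im=c['color'].copy(); im2=d['color'].copy()
def dot(C,I,X):
    u=px(C,X).round().astype(int); I[u[1],u[0]]=[255,0,0]
S=np.array([.627,.0585])
for C,I in((c,im),(d,im2)):
    for x,y,z in ((-.065,.028,.028),(-.065,-.028,.028),(-.047,0,.066),(.075,0,.028),(.045,0,.138)): dot(C,I,[S[0]+x,S[1]+y,z])
o=np.zeros((600,800,3),np.uint8)
o[:,:400]=cv2.resize(im[140:260,195:275],(400,600),interpolation=cv2.INTER_NEAREST)
o[:,400:]=cv2.resize(im2[200:320,265:345],(400,600),interpolation=cv2.INTER_NEAREST)
cv2.imwrite('pics/h.png',o[:,:,::-1])
g=c['color'].astype(float).mean(2)
# fin top rect
big=cv2.resize(c['color'][200:250,215:260],None,fx=8,fy=8,interpolation=cv2.INTER_CUBIC).mean(2)
goal(.672,.0585,.16,0)
E
```

```text
tcp_pos: [0.5792, 0.0577, 0.0391]
force: [-9.1, 0.9, 3.3]
time_s: 11.97
tcp_pos: [0.5806, 0.0574, 0.0389]
eef_rot: [1.0, -0.004, 0.001, 0.002]
force: [0.2, -1.5, -0.4]
opening: 0.0452
grasp_force: 0.0
time_s: 12.38
tcp_pos: [0.583, 0.058, 0.1565]
eef_rot: [1.0, -0.004, 0.007, 0.001]
force: [0.9, -0.8, 1.5]
opening: 0.0451
grasp_force: 0.0
time_s: 12.8
tcp_pos: [0.4258, 0.0592, 0.1474]
eef_rot: [1.0, -0.003, -0.0, 0.002]
force: [0.9, 0.5, 0.4]
opening: 0.0452
grasp_force: 0.0
t 12.9 pos [0.4299 0.0591 0.1489] F [-0.  -0.3  0.1] op 0.0448
shift [ 0.2421 -0.0012 -0.0101] turn [ 0.0033 -0.0043 -0.0074] j [ 0.05 -0.17  1.78 -0.    1.53  1.63]
```

View pics/h.png

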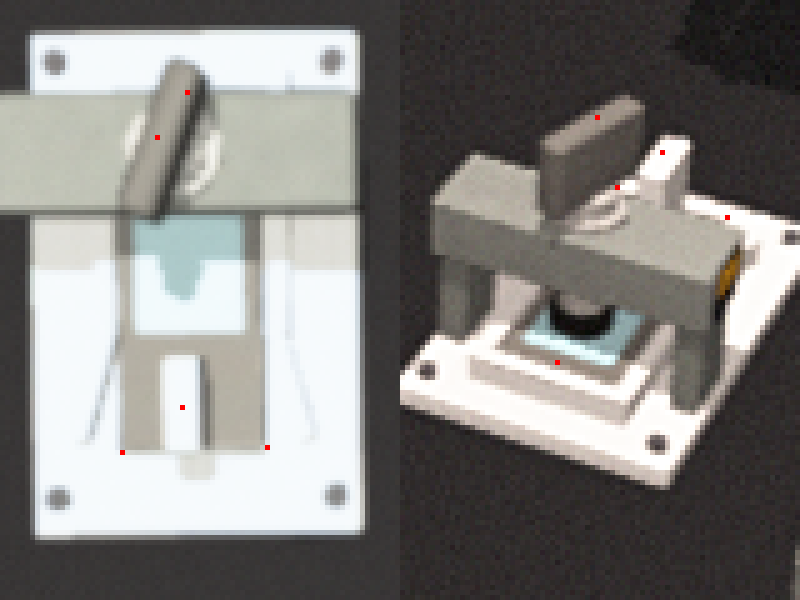

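The cassette is home. Its tail corners lie on the predicted red dots at (122,452) and (267,447), the fin is upright, the tab is flush, and the nose shows at the stop. The wing's top runs from about (180,65) to (138,205), so yaw is about -0.32. I'll take it at 2.82 (the half turn), so that joint 6 (about -1.2, limit 2.93) can do the whole turn clockwise.

```bash

python3 -m pendant '{"translation":[[0,0,-0.01],[0,0,-0.02],[0,0,-0.03],[0,0,-0.03],[0,0,-0.03]],"turn":[[0,0,-0.11],[0,0,-0.22],[0,0,-0.33],[0,0,-0.44],[0,0,-0.56]],"grip":[0.045,0.045,0.045,0.045,0.045]}' >/dev/null
for i in 1 2 3 4; do python3 -m pendant '{"translation":[[0,0,0],[0,0,0],[0,0,0],[0,0,0],[0,0,0]],"turn":[[0,0,-0.11],[0,0,-0.22],[0,0,-0.33],[0,0,-0.44],[0,0,-0.56]],"grip":[0.045,0.045,0.045,0.045,0.045]}' >/dev/null; done
python3 -c "
from h import *
goal(.672,.0583,.178,2.82)
c=cap('top')
g=cv2.resize(c['color'][148:190,210:250],None,fx=8,fy=8,interpolation=cv2.INTER_CUBIC).astype(float)
import sys
cv2.imwrite('pics/k.png',cv2.resize(c['color'][148:190,210:250],(570,600),interpolation=cv2.INTER_CUBIC)[:,:,::-1])
print([ (n,px(c,[.672+s*.028*np.cos(a)-t*.007*np.sin(a),.0583+s*.028*np.sin(a)+t*.007*np.cos(a),.138]).round(1)) for n,a in (('a',-.26),('b',-.32),('c',-.38)) for s in(-1,1) for t in (-1,1)])"
```

```text
t 14.98 pos [0.4313 0.059  0.1786] F [0.1 0.1 1. ] op 0.0446
shift [-0.2268  0.0805  0.0013] turn [-0.0022  0.004  -0.0224] j [ 0.05 -0.19  1.73 -0.    1.59 -1.17]
[('a', array([226.1, 184.1])), ('a', array([218. , 182.2])), ('a', array([234., 152.])), ('a', array([226. , 150.1])), ('b', array([225. , 184.1])), ('b', array([217.1, 181.7])), ('b', array([234.9, 152.5])), ('b', array([227. , 150.1])), ('c', array([224., 184.])), ('c', array([216.3, 181.1])), ('c', array([235.7, 153.1])), ('c', array([228. , 150.2]))]
```

View pics/k.png

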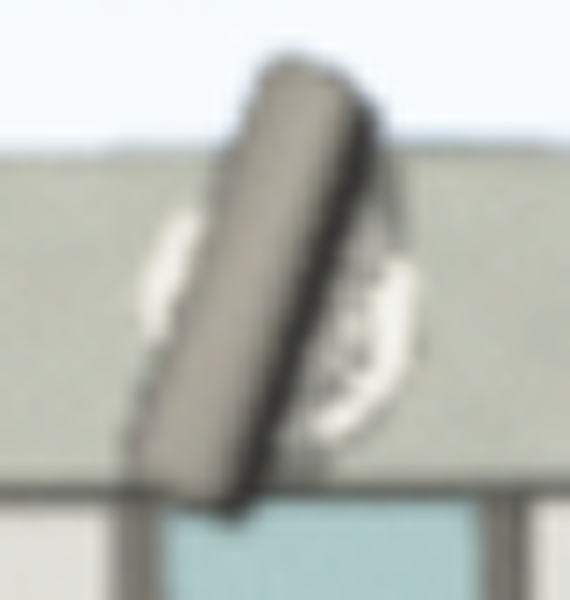

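The enlarged view shows the wing top's left edge from (258,75) to (140,470): yaw is about -0.31, centred within 2 mm of the prediction. I'll move over it.

```bash

python3 -m pendant '{"translation":[[-0.03,0.0105,0],[-0.06,0.021,0],[-0.09,0.0315,0],[-0.1131,0.0396,0],[-0.1131,0.0396,0]],"turn":[[0,0,0],[0,0,0],[0,0,0],[0,0,0],[0,0,0]],"grip":[0.045,0.045,0.045,0.045,0.045]}' >/dev/null
python3 -m pendant '{"translation":[[-0.03,0.0105,0],[-0.06,0.021,0],[-0.09,0.0315,0],[-0.1131,0.0396,0],[-0.1131,0.0396,0]],"turn":[[0,0,-0.032],[0,0,-0.032],[0,0,-0.032],[0,0,-0.032],[0,0,-0.032]],"grip":[0.045,0.045,0.045,0.045,0.045]}' >/dev/null
python3 -m pendant '{"translation":[[0,0,0],[0,0,0]],"turn":[[0,0,0],[0,0,0]],"grip":[0.045,0.045]}' >/dev/null
python3 -c "
from h import *
goal(.671,.0573,.102,2.83)"
```

```text
t 16.03 pos [0.6694 0.0562 0.1787] F [-0.6  0.  -0.5] op 0.0451
shift [-0.0009  0.0018  0.0767] turn [-0.0027  0.0028 -0.0068] j [ 0.03  0.49  0.99 -0.    1.66 -1.22]
```

```bash

python3 -m pendant '{"translation":[[-0.0009,0.0018,0.025],[-0.0009,0.0018,0.05],[-0.0009,0.0018,0.07],[-0.0009,0.0018,0.0767],[-0.0009,0.0018,0.0767]],"turn":[[-0.002,0.002,-0.007],[-0.002,0.002,-0.007],[-0.002,0.002,-0.007],[-0.002,0.002,-0.007],[-0.002,0.002,-0.007]],"grip":[0.045,0.045,0.045,0.045,0.045]}' 30 
python3 -m pendant '{"translation":[[0,0,0],[0,0,0],[0,0,0],[0,0,0],[0,0,0]],"turn":[[0,0,0],[0,0,0],[0,0,0],[0,0,0],[0,0,0]],"grip":[0,0,0,0,0]}' 30
python3 -m pendant '{"translation":[[0,0,0],[0,0,0]],"turn":[[0,0,0],[0,0,0]],"grip":[0,0]}'
python3 -c "
from h import *
goal(.671,.0573,.102,2.83); s=bot.state(); print(s['moment'])"
```

```text
time_s: 16.45
tcp_pos: [0.6697, 0.0574, 0.1008]
eef_rot: [0.155, 0.988, -0.001, -0.001]
force: [-0.5, 0.0, 0.2]
opening: 0.045
grasp_force: 0.0
time_s: 16.87
tcp_pos: [0.672, 0.0566, 0.1051]
eef_rot: [0.155, 0.988, -0.001, 0.002]
force: [-2.5, -3.4, 5.9]
opening: 0.0137
grasp_force: 33.5
time_s: 17.03
tcp_pos: [0.672, 0.0565, 0.1051]
eef_rot: [0.155, 0.988, -0.001, 0.002]
force: [-3.3, -3.4, 6.8]
opening: 0.0135
grasp_force: 33.5
t 17.03 pos [0.672  0.0565 0.1051] F [-3.3 -3.4  6.8] op 0.0135
shift [0.0012 0.0004 0.003 ] turn [-0.0004  0.0047  0.0006] j [ 0.03  0.54  1.07 -0.    1.53 -1.23]
[-0.54380332  0.4943691  -0.13840356]
```

Gripped (opening 13.5 mm). Turning 2.0 rad clockwise is always below the earliest pop-out (2.1), so I'll do that and then look.

```bash

python3 -m pendant '{"translation":[[0,0,-0.0006],[0,0,-0.0006],[0,0,-0.0006],[0,0,-0.0006],[0,0,-0.0006]],"turn":[[0,0,0.1],[0,0,0.2],[0,0,0.3],[0,0,0.4],[0,0,0.5]],"grip":[0,0,0,0,0]}' 
for i in 1 2 ; do python3 -m pendant '{"translation":[[0,0,0],[0,0,0],[0,0,0],[0,0,0],[0,0,0]],"turn":[[0,0,0.1],[0,0,0.2],[0,0,0.3],[0,0,0.4],[0,0,0.5]],"grip":[0,0,0,0,0]}' ;done
python3 -c "
from h import *
goal(.671,.0573,.102,2.83); s=bot.state(); print(s['moment'])"
```

```text
time_s: 17.45
tcp_pos: [0.6723, 0.0571, 0.1051]
eef_rot: [0.396, 0.918, 0.0, 0.003]
force: [-0.2, -1.0, 3.4]
opening: 0.0137
grasp_force: 32.7
time_s: 17.87
tcp_pos: [0.6729, 0.0574, 0.1051]
eef_rot: [0.611, 0.792, 0.002, 0.003]
force: [5.8, 0.7, 1.8]
opening: 0.0135
grasp_force: 32.5
time_s: 18.28
tcp_pos: [0.6735, 0.0574, 0.1051]
eef_rot: [0.788, 0.616, 0.003, 0.003]
force: [9.8, 0.4, -0.2]
opening: 0.0135
grasp_force: 32.3
t 18.28 pos [0.6735 0.0574 0.1051] F [ 9.8  0.4 -0.2] op 0.0135
shift [-0.0007 -0.0024  0.0031] turn [ 0.0077  0.0052 -1.5033] j [ 0.03  0.54  1.07 -0.    1.53  0.27]
[-0.20576644 -1.10393065  0.14629675]
```

```bash

python3 -m pendant '{"translation":[[0.0002,0.0008,0],[0.0002,0.0008,0],[0.0002,0.0008,0],[0.0002,0.0008,0],[0.0002,0.0008,0]],"turn":[[0,0,0.1],[0,0,0.2],[0,0,0.3],[0,0,0.4],[0,0,0.5]],"grip":[0,0,0,0,0]}' 
python3 - <<'E'
from h import *
goal(.671,.0573,.102,2.83); print(bot.state()['moment'])
d=cap('scene')
for q in ('tab',): det(d,'scene',q)
# brass pixels in the beam-end region
def brass(c):
    im=c['color'][230:285,315:360].astype(int); m=(im[:,:,0]-im[:,:,2]>50); p=np.argwhere(m); return len(p),p.mean(0)+[230,315],p.min(0)+[230,315],p.max(0)+[230,315]
print(brass(d))
# predicted tab-end pixel for values 0..21mm (tab z unknown ~.075)
for v in (0,.006,.012,.016,.021): print(v,px(d,[.672,.0585+.066+v,.075]).round(1))
cv2.imwrite('pics/t.png',cv2.resize(d['color'][220:290,290:370],(680,595),interpolation=cv2.INTER_CUBIC)[:,:,::-1])
E
```

```text
time_s: 18.7
tcp_pos: [0.6741, 0.0571, 0.1051]
eef_rot: [0.916, 0.402, 0.003, 0.002]
force: [9.0, -0.7, 0.4]
opening: 0.0135
grasp_force: 32.5
t 18.7 pos [0.6741 0.0571 0.1051] F [ 9.  -0.7  0.4] op 0.0135
shift [-0.002  -0.0025  0.0031] turn [ 0.0088  0.0037 -2.0035] j [ 0.03  0.54  1.07 -0.    1.53  0.77]
[-0.33588004 -0.90500043  0.12696861]
(39, array([256.94871795, 330.35897436]), array([252, 328]), array([262, 333]))
0 [330.8 255.6]
0.006 [333.4 256.4]
0.012 [336.1 257.1]
0.016 [337.9 257.6]
0.021 [340.1 258.2]
```

View pics/t.png

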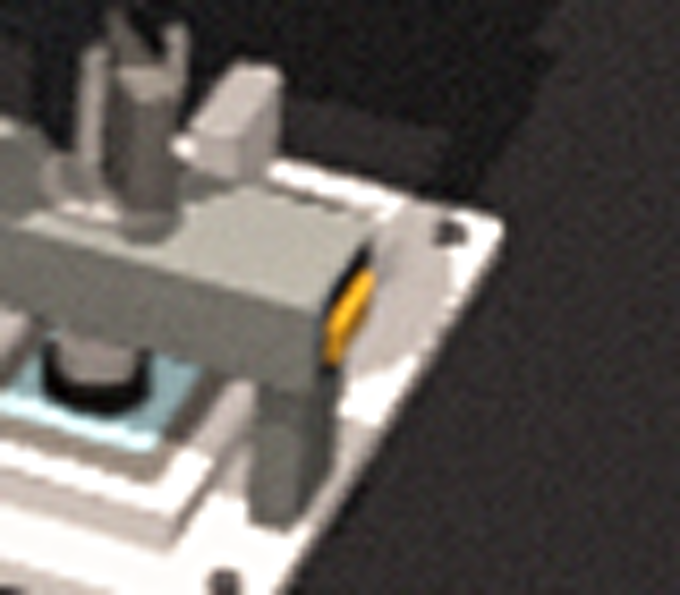

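Crop: the brass tab at (350,310) is still flush, or nearly so, in its black slot. The cassette is in place under the pad. I'll go on in small turns, measuring the brass pixels each time.

```bash
cat >> h.py <<'E'
def tab():
    d=cap('scene'); b=cv2.resize(d['color'][230:285,310:360],None,fx=6,fy=6,interpolation=cv2.INTER_CUBIC).astype(int)
    m=(b[:,:,0]-b[:,:,2]>60); p=np.argwhere(m)/6; v=p[:,0]+230; u=p[:,1]+310
    cols=np.bincount((u-310).astype(int),minlength=50)
    s=bot.state(); print('tab n',len(p),'mean u',u.mean().round(2),'u range',u.min().round(2),u.max().round(2),'v',v.min().round(1),v.max().round(1),'cols',dict((i+310,int(c)) for i,c in enumerate(cols) if c),'F',s['force'].round(1),'mz',s['moment'][2].round(3),'yaw',(2*np.arctan2(s['eef_rot'][1],s['eef_rot'][0])).round(3))
E
python3 -c "from h import *; tab()"
python3 -m pendant '{"translation":[[0.0005,0.0006,0],[0.0005,0.0006,0],[0.0005,0.0006,0]],"turn":[[0,0,0.1],[0,0,0.2],[0,0,0.2]],"grip":[0,0,0]}' >/dev/null
python3 -c "from h import *; tab()"
```

```text
tab n 1382 mean u 330.97 u range 328.17 334.17 v 251.7 262.7 cols {328: 152, 329: 259, 330: 280, 331: 263, 332: 244, 333: 160, 334: 24} F [ 7.7 -0.9  0.5] mz 0.005 yaw 0.83
tab n 2250 mean u 331.96 u range 328.17 336.17 v 252.2 263.7 cols {328: 143, 329: 261, 330: 329, 331: 387, 332: 380, 333: 318, 334: 254, 335: 157, 336: 21} F [ 5.1 -2.5  3.4] mz -0.042 yaw 0.631
```

```bash
python3 -c "
from h import *
import h
im=cv2.imread('pics/s2.png')[:,:,::-1]; h.cap=lambda n:{'color':im}; tab()"
python3 -m pendant '{"translation":[[0,0,0],[0,0,0],[0,0,0]],"turn":[[0,0,0.08],[0,0,0.15],[0,0,0.15]],"grip":[0,0,0]}' >/dev/null
python3 -c "from h import *; tab()"
```

```text
tab n 634 mean u 330.59 u range 328.67 332.67 v 251.2 259.2 cols {328: 28, 329: 177, 330: 178, 331: 156, 332: 95} F [ 5.1 -2.5  3.4] mz -0.042 yaw 0.631
tab n 2702 mean u 333.03 u range 328.83 337.83 v 252.5 264.2 cols {328: 16, 329: 226, 330: 302, 331: 363, 332: 413, 333: 409, 334: 364, 335: 296, 336: 224, 337: 89} F [ 5.7 -2.   2.6] mz -0.042 yaw 0.482
```

The tab estimate is now about 11.6 mm, growing at 24 mm/rad as stated. Another 0.14 rad should give about 15 mm, well inside 12 to 21.

```bash

python3 -m pendant '{"translation":[[0,0,0],[0,0,0],[0,0,0]],"turn":[[0,0,0.07],[0,0,0.14],[0,0,0.14]],"grip":[0,0,0]}' >/dev/null
python3 - <<'E'
from h import *
tab(); d=cap('scene'); cv2.imwrite('pics/t2.png',cv2.resize(d['color'][240:275,310:350],(680,595),interpolation=cv2.INTER_CUBIC)[:,:,::-1])
E
```

```text
tab n 3631 mean u 333.39 u range 328.0 339.33 v 252.5 264.8 cols {328: 179, 329: 275, 330: 340, 331: 395, 332: 433, 333: 446, 334: 422, 335: 382, 336: 316, 337: 246, 338: 159, 339: 38} F [ 6.1 -3.5  2.5] mz -0.05 yaw 0.342
```

View pics/t2.png

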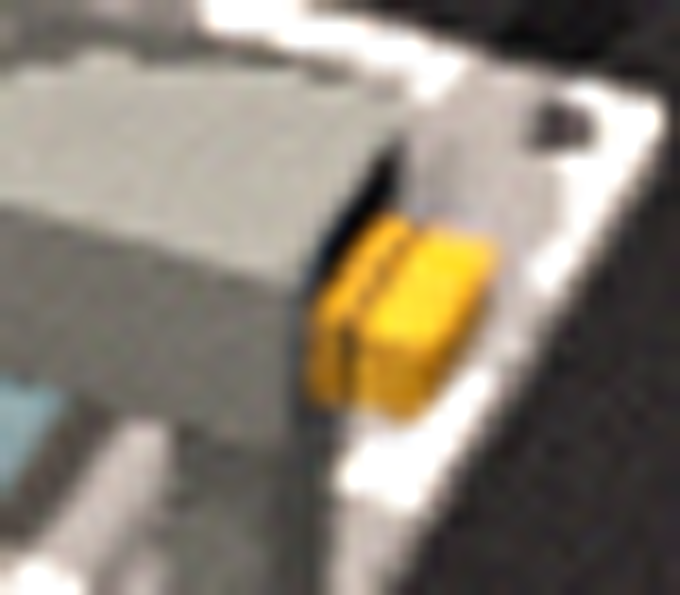

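The black line shows clear of the beam (crop x≈346), with about 4 to 6 mm of brass between it and the beam. That puts the tab at about 15 to 17 mm, below 21. I'll release and lift away.

```bash

python3 -m pendant '{"translation":[[0,0,0],[0,0,0],[0,0,0],[0,0,0],[0,0,0]],"turn":[[0,0,0],[0,0,0],[0,0,0],[0,0,0],[0,0,0]],"grip":[0.02,0.03,0.045,0.045,0.045]}' 
python3 -m pendant '{"translation":[[0,0,-0.015],[0,0,-0.04],[0,0,-0.07],[0,0,-0.09],[0,0,-0.09]],"turn":[[0,0,0],[0,0,0],[0,0,0],[0,0,0],[0,0,0]],"grip":[0.045,0.045,0.045,0.045,0.045]}' 
python3 -m pendant '{"translation":[[-0.04,0,0],[-0.08,0,0],[-0.12,0,0],[-0.15,0,0],[-0.15,0,0]],"turn":[[0,0,0],[0,0,0],[0,0,0],[0,0,0],[0,0,0]],"grip":[0.045,0.045,0.045,0.045,0.045]}' 
python3 -m pendant '{"translation":[[0,0,0],[0,0,0],[0,0,0],[0,0,0],[0,0,0]],"turn":[[0,0,0],[0,0,0],[0,0,0],[0,0,0],[0,0,0]],"grip":[0.045,0.045,0.045,0.045,0.045]}' |head -2
python3 - <<'E'
from h import *
tab(); c=cap('top');d=cap('scene')
im=c['color'].copy()
for y in (-.028,.028):
    u=px(c,[.627-.065,.0585+y,.028]).round().astype(int); print(u)
    im[u[1],u[0]]=[255,0,0]
o=np.zeros((600,800,3),np.uint8)
o[:,:400]=cv2.resize(im[140:260,195:275],(400,600),interpolation=cv2.INTER_NEAREST)
o[:,400:]=cv2.resize(d['color'][200:320,265:345],(400,600),interpolation=cv2.INTER_CUBIC)
cv2.imwrite('pics/end.png',o[:,:,::-1])
E
```

```text
time_s: 20.22
tcp_pos: [0.6727, 0.0575, 0.1027]
eef_rot: [0.985, 0.17, 0.0, 0.0]
force: [0.3, -0.4, -0.1]
opening: 0.045
grasp_force: 0.0
time_s: 20.63
tcp_pos: [0.6745, 0.0576, 0.1995]
eef_rot: [0.985, 0.17, 0.005, 0.001]
force: [0.2, 0.3, 0.7]
opening: 0.0449
grasp_force: 0.0
time_s: 21.05
tcp_pos: [0.5269, 0.006, 0.1914]
eef_rot: [0.986, 0.169, -0.002, 0.0]
force: [-1.0, 0.1, -0.9]
opening: 0.0451
grasp_force: 0.0
time_s: 21.47
tcp_pos: [0.532, 0.0074, 0.1925]
tab n 3373 mean u 333.21 u range 328.0 338.83 v 252.5 264.5 cols {328: 163, 329: 264, 330: 335, 331: 387, 332: 417, 333: 432, 334: 413, 335: 360, 336: 282, 337: 212, 338: 108} F [-0.3 -0.7 -0.5] mz -0.033 yaw 0.342
[248 229]
[219 230]
```

View pics/end.png

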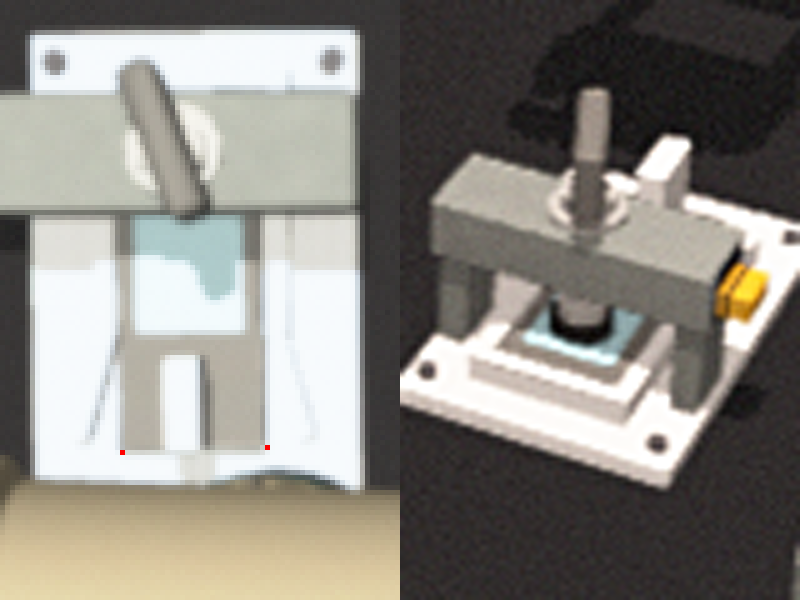

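The cassette is still home, with its tail on the red dots at (122,452) and (267,447). The tab is out at crop (742,290) with the black line clear of the beam, and the robot touches nothing. Handing in.

```bash
python3 -c "
from rig import bot
print(bot.hand_in())"
```

```text
the job is handed in; nothing more can be done
None
```

I handed the job in at about 22 s. The cassette is home against the end stop and flat on the bed. The tab is popped out about 14–16 mm with its black line clear of the beam, short of the 21 mm limit. The gripper has let go, and I never moved near the bottle, beaker or tip box.

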